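# Open the push-and-turn safety cap

### The job

A sticker on a storage unit has to come off: open the orange-capped bottle of label remover, whose orange cap is a push-and-turn safety cap, to be pressed down, twisted anticlockwise (seen from above) while down, and then drawn straight up. Finish holding the cap in the gripper, upright and still, about 8 cm straight above where it sat on the bottle; do not put it down or let go. Keep off the blue-capped bottle and leave the other things on the desk where they are.

Things in the scene. Friction and masses are not known exactly. Their poses are not given: they have to be found in the camera images.
- bottle: white round bottle with orange and yellow label band, 80 mm across, stuck fast to the desk in a black rubber foot 98 mm across, 18 mm high; origin on its axis at the desk top, z up, x marks the turn at which the closed cap sits. Shoulder 115 mm up; above it the neck, 34 mm across, with three hooks (44 mm across over all) hidden under the cap. It cannot move or turn.
- bottle_mouth (a point): centre of the bottle's mouth, on the axis 155 mm above the desk. The closed cap covers it, from 134 to 174 mm above the desk, so fingers have 19 mm between the cap's lower edge and the bottle's shoulder.
- cap_centre (a point): centre (half-way up, on the axis) of the loose orange ribbed safety cap: round, 54 mm across, 40 mm high, open below, about 52 g, white arrow on top; z up its axis. Closed, it is 154 mm above the desk. It can be gripped from above across its diameter at any yaw; that grip carries press, turn and lift.
- cap: the same orange cap; origin at the centre of its lower edge, x along the bottle's x (within 0.05 rad) when closed. Kept pressed down, it turns only anticlockwise seen from above: after 0.72 rad it is free of the hooks, at about 1.5 rad a stop ends the turn; between 0.8 and 1.45 rad (middle 1.1) it lifts straight off. Not pressed, it has about 0.09 rad of play and cannot be pulled off.
- cap_spring (a joint): travel of the spring disc inside the cap, m: 0 closed, grows as the cap is pressed down, -0.004 when off. The spring pushes the cap up with 4 N when closed; the cap must go down at least 4.2 mm (7 N) to turn and can go down 9 mm (10.3 N, hard stop); 6 to 8 mm is a good depth.
- other_cap_centre (a point): centre of the blue cap of the look-alike bottle with a blue label band, same size, also stuck fast and shut for good; not to be touched
- lock_brass: brass-coloured padlock, 72x45x21 mm, lying in the black tray behind; origin centre of underside
- lock_green: green padlock, 72x45x21 mm, lying in the black tray behind; origin centre of underside
- red_key: key with red tag, 138x34x4 mm, lying flat on the desk between the bottles; origin centre of underside
- stamp: wooden rubber stamp, 26x54x67 mm, standing on the desk; origin centre of underside
- brown_tape: roll of brown packing tape, 104 mm across, 48 mm high, lying on the desk; origin centre of underside
Not all that is in view belongs to the job. Leave any turquoise look-alike of the bottle alone. Several things have the shape of the cap; the one meant has the colours described above.

How it is judged:
On the way, in this order (a step that is already met when the one before it is completed fails the run):
1. the cap is pressed down at least 3.5 mm, not yet turned (z of cap_centre in the frame of bottle below 0.1505 m and angle between the x axis of cap and the x axis of bottle, either way round below 0.25 rad), for 0.1 s.
2. the cap is twisted by more than 0.65 rad while still on the neck (angle between the x axis of cap and the x axis of bottle, either way round above 0.65 rad and z of cap_centre in the frame of bottle below 0.175 m), for 0.05 s.
At the end, for the whole second after the job is handed in: The cap is held between the fingers (more than 1 N), 50 to 130 mm above where it sat, its centre within 30 mm of the bottle's axis, upright within 0.25 rad, still (under 0.03 m/s and 0.3 rad/s), touching the bottle nowhere (z of cap_centre in the frame of bottle between 0.204 and 0.284 m and horizontal distance between cap_centre and bottle_mouth below 0.03 m and angle between cap_centre's own z axis and vertical below 0.25 rad and contact force between the fingers and cap above 1 N and contact force between cap and bottle below 0.1 N and linear speed of cap below 0.03 m/s and angular speed of cap below 0.3 rad/s); the arm keeps its last pose, push and grip.
It fails at once if the blue-capped bottle is touched (contact force between any of the fingers, the arm and other_bottle above 1 N).
It fails at once if a padlock, the red key tag, the rubber stamp or the brown tape roll is shifted by more than 20 mm (distance of any of lock_brass, lock_green, red_key, stamp, brown_tape from where it was at the start of the episode above 0.02 m).
It also fails if it takes over 35 s, if anything falls off the work surface, if the arm or the gripper's body presses on something with over 40 N, if the wrist force passes 120 N, or if a joint passes its speed limit or range.

### The arm

A 7-joint arm with a two-finger parallel gripper is mounted at the origin on the work surface; the furniture and walls round the work are solid. World frame = base frame: x ahead of the robot, y to its left, z up, the work surface at z = 0. Lengths are in m, angles in rad, forces in N, time in s.
With the tool pointing down it reaches from about 0.425 to 0.875 m from the base axis. Payload 4.7 kg.
Tool frame: the origin (TCP) lies between the finger pads; the fingertips stand 14 mm ahead of it and the grasp point (between the pads) lies 5 mm behind it; z points along the fingers, y is the line along which they close (so a half turn about z gives the same grasp; the last joint's range is limited). The gripper opens to 87 mm and grips with 3 to 60 N. Pads are 19 mm wide; open, the fingers measure 117 mm over their backs; the gripper's body (75 mm by 190 mm) begins 51 mm behind the grasp point.
Start: joints at [-1.161, 0.321, -0.07, 1.45, 0.023, 1.371, -0.057], TCP at [0.251, 0.6, 0.237] pointing down, gripper open.
Joint ranges: [-2.86, 2.86], [-0.3, 2.09], [-1.38, 1.24], [0.06, 2.45], [-1.56, 4.7], [0.09, 2.05], [-2.69, 2.69]. Speed limits (rad/s): [2.57, 2.57, 3.14, 3.14, 3.14, 3.14, 3.14].

### API

Orientations are given as a rotation vector (axis times angle).
In Python, from bench import ctrl gives the robot as it stands.
- The arm moves only by the shell command python3 -m inch 'ROWS' [OPENING] [FORCE]. ROWS is JSON, a list of rows, each a list of 6 numbers: the shift along the world's x, y, z in mm, then the turn, a rotation vector about the world's x, y, z in degrees. In form: [[tx, ty, tz, rx, ry, rz], ...]. A call has 1 to 20 rows; each row is the pose to reach, as a shift and turn from the pose commanded when the call began; what a row does not reach only later rows make up. A row lasts 1/8 s, in which the tool goes at most 62.5 mm and 10.7 degrees, less where a joint would pass 70% of its speed; a pose out of reach is approached as far as the arm can. A call with a gripper value outside its range is refused whole. OPENING is the finger opening in mm, from 0 to 87, set as the call begins (- or left out, the last holds). The fingers move at their own pace and stop on an object; FORCE is the grip in N (left out, the last holds). Time passes only in rows, so rows that repeat a pose let the fingers close. It gives the time, the measured TCP pose, the force, the opening and the grip force at its end, in the units of the state.
- ctrl.get_state(): the state, without advancing time (a new reading comes with each control period).
- ctrl.get_image(name): name is "side" or "top" or "wrist"; returns (picture, depth): 480x640x3 uint8, red, green, blue; 480x640 float32, m along the optical axis (not along the pixel's ray), 0 where there is no reading.
- ctrl.camera_params(name): a dict with "mtx" (3x3 intrinsics, pixels), "dist_coeffs" ([k1, k2, p1, p2, k3] as OpenCV has them; the pictures are not rectified), "T" (4x4, takes a point from camera to world coordinates). Camera axes: x right, y down, z forward; pixel columns grow to the right and rows downward; lengths in m; the calibration is good to about 2 mm. A picture is of the moment at which its call begins: read the wrist's pose just before it. camera_params takes no time and is no camera call; for the wrist camera it gives the pose at the moment of the call.
- ctrl.close_job(): hands the job in; it is judged then, once.
The state is a dict: "time": time; "joint_positions": joint angles; "qd": joint speeds; "joint_torque": joint torques, N m; "position": TCP position; "tool_rot": TCP orientation; "ft_force": force on the tool from outside, world axes, zero at the start; "torque": the same for the moment, N m; "grip_width": opening from 0.0 (shut) to 1.0 (fully open); "grip_force": force on a finger pad.
Only numpy, scipy, OpenCV 4.12 (cv2) and the standard library are available. Lean on these libraries where they do the work, as an engineer would, in place of code of your own. Each camera call takes 0.05 s, during which the arm holds its last target. There are 200 camera calls.

## Working session

There is one attempt and no reset: what is moved stays moved. The work goes in short steps, Python scripts to look and compute and a shell command to move; the robot and the scene stay as the last step left them, time stands still between calls to the robot, and variables do not carry over. Pictures are saved under pics/ and viewed, at most 10 in all, crops included, and the job is handed in when it is done.

```bash
mkdir -p pics; cat > h.py <<'E'
import numpy as np, cv2
from bench import ctrl
def ray(p,uv):
    n=cv2.undistortPoints(np.array(uv,float).reshape(-1,1,2),p["mtx"] if isinstance(p["mtx"],np.ndarray) else np.array(p["mtx"]),np.array(p["dist_coeffs"],float)).reshape(-1,2)
    T=np.array(p["T"]); return T[:3,3],np.c_[n,np.ones(len(n))]@T[:3,:3].T
def onz(p,uv,z):
    o,d=ray(p,uv); return o+d*((z-o[2])/d[:,2])[:,None]
def orange(im):
    h=cv2.cvtColor(im,cv2.COLOR_RGB2HSV); return cv2.inRange(h,(4,150,110),(16,255,255))
def blobs(m,a=150):
    n,l,s,c=cv2.connectedComponentsWithStats(m); return [(s[i].tolist(),c[i].round(1).tolist(),l==i) for i in range(1,n) if s[i][4]>a]
E
python3 - <<'E'
from h import *
print(ctrl.get_state())
ims=[]
for n in("top","side"):
    p=ctrl.camera_params(n);im,d=ctrl.get_image(n)
    cv2.imwrite(f"pics/{n}0.png",im[:,:,::-1]); np.savez(n+"0",im=im,d=d)
    print(n,np.array(p["T"]).round(3).tolist())
    for s,c,l in blobs(orange(im)):
        v,u=np.nonzero(l&(d>0)); o,dr=ray(p,np.c_[u,v]); 
        P=o+dr*d[v,u][:,None]; print(s,c,np.median(P,0).round(3),P.min(0).round(3),P.max(0).round(3))
E
```

```text
{'time': 0.0, 'joint_positions': array([-1.16088127,  0.3218673 , -0.07011003,  1.45170494,  0.02260636,
        1.37077681, -0.05690732]), 'qd': array([-3.82571647e-04, -8.75775944e-04,  1.60147299e-03, -1.00406998e-03,
       -9.12453874e-04,  6.82624107e-05, -3.20569227e-04]), 'joint_torque': array([-1.54372037e-04, -4.91298366e+01, -4.03978424e-01, -3.12513828e+01,
       -6.37538591e-02,  4.41254396e-02,  1.89172297e-04]), 'position': array([0.25044028, 0.59923602, 0.23541788]), 'tool_rot': array([-6.17560641e-01, -3.07999672e+00,  3.05802492e-03]), 'ft_force': array([ 0.06942577, -0.80937957, -0.42460236]), 'torque': array([ 0.00605858,  0.01712834, -0.02811867]), 'grip_force': 0.0, 'grip_width': 0.9974322612543761}
top [[-0.005, -0.99, 0.138, 0.351], [-1.0, 0.003, -0.019, 0.03], [0.019, -0.138, -0.99, 1.066], [0.0, 0.0, 0.0, 1.0]]
[281, 218, 28, 28, 467] [295.8, 230.4] [0.499 0.037 0.174] [0.471 0.015 0.17 ] [0.521 0.064 0.179]
side [[0.99, -0.061, 0.126, 0.289], [-0.14, -0.478, 0.867, -1.163], [0.007, -0.876, -0.482, 0.768], [0.0, 0.0, 0.0, 1.0]]
[328, 205, 23, 24, 424] [339.0, 217.2] [0.495 0.018 0.162] [0.471 0.006 0.136] [0.522 0.054 0.179]
[323, 250, 30, 10, 156] [337.3, 255.6] [0.489 0.003 0.069] [ 0.459 -0.006  0.06 ] [0.526 0.031 0.078]
```

View pics/top0.png

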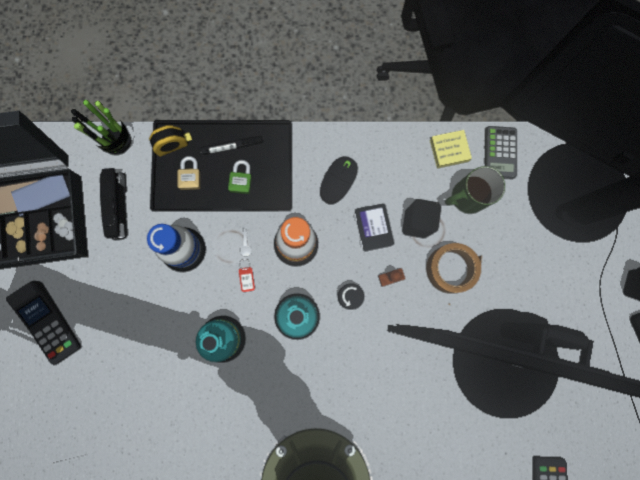

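View pics/side0.png

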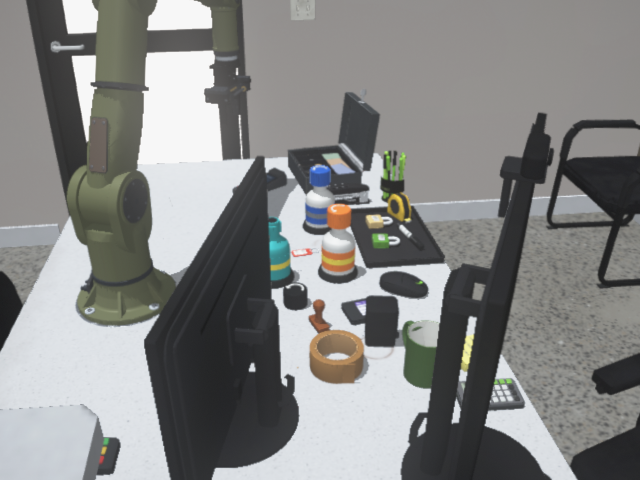

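The top view shows the orange cap at about (296,233), the blue cap at (165,240) and a teal look-alike at (297,316). The side view shows the orange cap at (339,217). The cap axis is near (0.497, 0.038) with its top at z≈0.174, which matches the sizes given. I'll move above it next.

```bash
python3 -m inch '[[0,0,40,0,0,0],[0,-20,60,0,0,0],[25,-56,65,0,0,-6],[49,-112,65,0,0,-12],[74,-168,65,0,0,-19],[98,-225,65,0,0,-25],[123,-281,65,0,0,-31],[148,-337,65,0,0,-38],[172,-393,65,0,0,-44],[197,-450,65,0,0,-50],[221,-506,65,0,0,-57],[246,-562,65,0,0,-63],[246,-562,65,0,0,-63],[246,-562,65,0,0,-63],[246,-562,65,0,0,-63],[246,-562,65,0,0,-63]]' 87 30
cat > look.py <<'E'
from h import *
import sys
p=ctrl.camera_params("wrist");im,d=ctrl.get_image("wrist");cv2.imwrite(f"pics/{sys.argv[1]}.png",im[:,:,::-1])
s=ctrl.get_state();print(s["position"],s["tool_rot"],s["ft_force"],s["joint_positions"].round(2))
for st,c,l in blobs(orange(im),800):
    k=l&(d>0);v,u=np.nonzero(k);o,dr=ray(p,np.c_[u,v]);P=o+dr*d[v,u][:,None]
    print(st,c,np.median(P,0).round(4))
    t=P[abs(P[:,2]-0.174)<.006]
    if len(t)>50:
        hull=cv2.convexHull((t[:,:2]*1000).astype(np.float32));print("top circle mm",cv2.minEnclosingCircle(hull),np.median(t[:,2]))
E
python3 look.py w1
```

```text
time: 2.1
position: [0.4963, 0.0392, 0.3015]
tool_rot: [-2.133, -2.307, 0.0]
ft_force: [-1.0, 0.4, -0.8]
grip_width: 0.998
grip_force: 0.0
[0.496376   0.03888598 0.30154024] [-2.13341777e+00 -2.30605235e+00  2.55761212e-05] [ 0.63464722  0.04184311 -0.01884142] [-0.61 -0.05  0.47  1.73  0.02  1.45 -0.07]
[286, 197, 67, 71, 3071] [320.4, 233.6] [0.4979 0.0401 0.1746]
top circle mm ((496.49530029296875, 38.569862365722656), 27.11350440979004) 0.17469437534297766
```

View pics/w1.png

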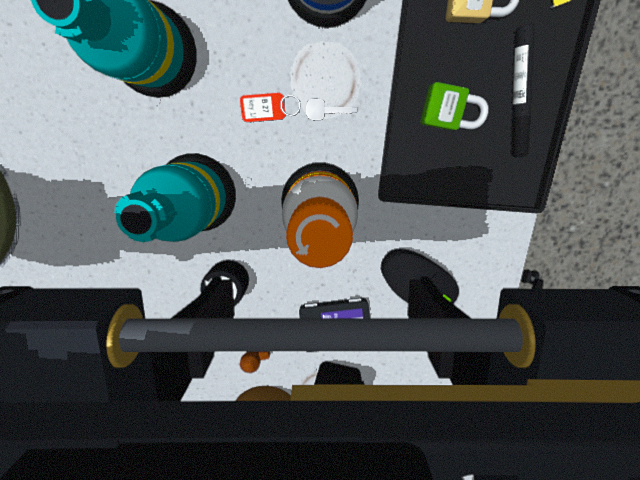

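The wrist view shows the orange cap centred at (320,233). Its top circle has radius 27.1 mm at (0.4965, 0.0386), and the TCP is already over it. The space beside the fingers is clear, so I'll descend and grip.

```bash
python3 -m inch '[[0,0,-30,0,0,0],[0,0,-60,0,0,0],[0,0,-85,0,0,0],[0,0,-110,0,0,0],[0,0,-125,0,0,0],[0,0,-140,0,0,0],[0,0,-150,0,0,0],[0,0,-150,0,0,0],[0,0,-150,0,0,0]]' && python3 -m inch '[[0,0,0,0,0,0],[0,0,0,0,0,0],[0,0,0,0,0,0],[0,0,0,0,0,0],[0,0,0,0,0,0],[0,0,0,0,0,0],[0,0,0,0,0,0],[0,0,0,0,0,0]]' 40 40
```

```text
time: 3.28
position: [0.4971, 0.0378, 0.1522]
tool_rot: [2.136, 2.303, 0.001]
ft_force: [-0.4, -0.3, -1.2]
grip_width: 0.999
grip_force: 0.0
time: 4.28
position: [0.4963, 0.0378, 0.1515]
tool_rot: [-2.136, -2.303, 0.001]
ft_force: [-3.6, -0.4, 2.7]
grip_width: 0.611
grip_force: 40.0
```

Gripped: the opening is 53 mm and the grip is 40 N. Pressing down now.

```bash
python3 -m inch '[[0,0,-2,0,0,0],[0,0,-4,0,0,0],[0,0,-6,0,0,0],[0,0,-7,0,0,0],[0,0,-7,0,0,0],[0,0,-7,0,0,0],[0,0,-7,0,0,0],[0,0,-7,0,0,0]]'; python3 look.py w2
```

```text
time: 5.28
position: [0.4965, 0.0378, 0.1454]
tool_rot: [-2.136, -2.303, -0.0]
ft_force: [-5.5, -0.6, 8.7]
grip_width: 0.616
grip_force: 40.0
[0.49654598 0.03785598 0.14539121] [-2.13563420e+00 -2.30344517e+00 -3.27715825e-04] [-6.27136789 -0.2441506   8.99610064] [-0.59  0.06  0.48  1.95 -0.03  1.14 -0.02]
[194, 65, 70, 45, 1053] [235.6, 87.2] [0.4331 0.1445 0.0039]
[255, 242, 132, 76, 5652] [320.6, 279.3] [0.496  0.0595 0.1671]
top circle mm ((497.2605895996094, 45.77018737792969), 24.950502395629883) 0.16871444196857036
[260, 351, 121, 34, 2930] [324.3, 366.3] [0.501  0.0236 0.1687]
top circle mm ((498.2391052246094, 29.56625747680664), 24.277189254760742) 0.16875966199695777
```

The force is about 9 N and the cap top has dropped 6 mm, so it is pressed. Twisting anticlockwise by 63° while keeping it down.

```bash
python3 -m inch '[[0,0,0,0,0,5],[0,0,0,0,0,11],[0,0,0,0,0,17],[0,0,0,0,0,23],[0,0,0,0,0,29],[0,0,0,0,0,35],[0,0,0,0,0,41],[0,0,0,0,0,47],[0,0,0,0,0,53],[0,0,0,0,0,58],[0,0,0,0,0,63],[0,0,0,0,0,63],[0,0,0,0,0,63],[0,0,0,0,0,63]]'; python3 look.py w3; python3 -c "
from h import *
s=ctrl.get_state();print(s['torque'],s['ft_force'])
im=cv2.imread('pics/w2.png');i3=cv2.imread('pics/w3.png');cv2.imwrite('pics/c3.png',np.hstack([i[220:440,200:440] for i in(im,i3)]))"
```

```text
time: 7.08
position: [0.4973, 0.0389, 0.1456]
tool_rot: [0.616, 3.079, 0.003]
ft_force: [-3.5, 0.7, 8.2]
grip_width: 0.616
grip_force: 40.0
[0.49725017 0.03891163 0.14560293] [0.61608839 3.07936594 0.00329628] [-3.81021129  2.33688353  7.97098351] [-0.56  0.06  0.44  1.95 -0.03  1.13  1.07]
[379, 47, 60, 78, 1017] [410.6, 91.4] [0.4324 0.1432 0.0039]
[255, 242, 132, 76, 3890] [320.9, 285.5] [0.4776 0.0484 0.1684]
top circle mm ((491.03887939453125, 41.383758544921875), 25.41524314880371) 0.16886029663360314
[288, 301, 66, 17, 802] [320.2, 310.5] [0.4878 0.0427 0.1688]
top circle mm ((490.459228515625, 41.618980407714844), 12.69257926940918) 0.16890147566437477
[260, 351, 122, 34, 2942] [324.1, 366.2] [0.5123 0.0346 0.169 ]
top circle mm ((505.29681396484375, 35.40732955932617), 24.478845596313477) 0.16902674847996732
[0.38165687 0.81970568 0.0255782 ] [-3.81021129  2.33688353  7.97098351]
```

View pics/c3.png

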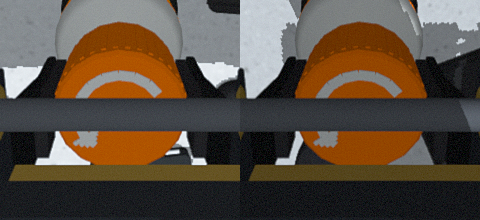

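The arrow sits in the same place in the gripper's view before and after the twist (at about (100,85) in each crop). The cap therefore turned with the gripper and did not slip. Lifting straight up.

```bash
python3 -m inch '[[0,0,3,0,0,0],[0,0,7,0,0,0],[0,0,12,0,0,0],[0,0,18,0,0,0],[0,0,26,0,0,0],[0,0,36,0,0,0],[0,0,46,0,0,0],[0,0,56,0,0,0],[0,0,66,0,0,0],[0,0,76,0,0,0],[0,0,86,0,0,0],[0,0,86,0,0,0],[0,0,86,0,0,0],[0,0,86,0,0,0],[0,0,86,0,0,0],[0,0,86,0,0,0]]'; python3 look.py w4
python3 - <<'E'
from h import *
im,d=ctrl.get_image("side");cv2.imwrite("pics/s4.png",cv2.resize(im[140:300,260:420,::-1],None,fx=3,fy=3))
E
```

```text
time: 9.12
position: [0.4965, 0.0377, 0.2304]
tool_rot: [-0.618, -3.08, 0.0]
ft_force: [-0.6, 0.4, -0.9]
grip_width: 0.614
grip_force: 40.0
[0.49655949 0.0377312  0.2304577 ] [-6.17655040e-01 -3.08010334e+00  8.93493439e-05] [-0.87908647 -0.89382354 -0.43265759] [-0.57 -0.01  0.44  1.84  0.01  1.31  1.04]
[255, 242, 132, 76, 5512] [320.8, 279.3] [0.4761 0.0474 0.2523]
[260, 351, 122, 34, 2922] [323.9, 366.2] [0.5116 0.0332 0.2537]
```

View pics/s4.png

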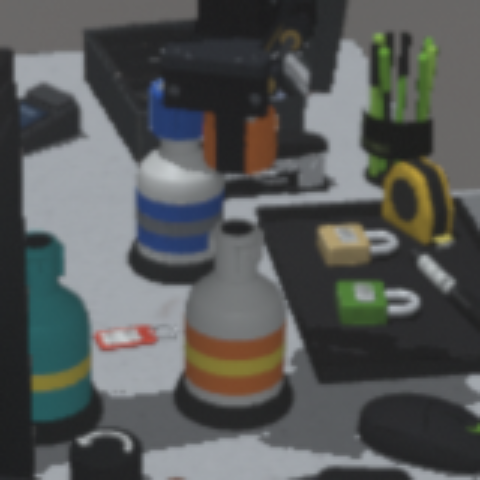

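The side crop shows the cap off and upright in the fingers at (240,140), directly above the open neck at (238,230). Its top is at z≈0.2537, about 79 mm above where it sat.

```bash
python3 -c "
from bench import ctrl
print(ctrl.close_job())"
```

```text
the job is handed in; nothing more can be done
None
```

The orange cap is off the bottle and held upright in the gripper about 79 mm above where it sat; the job was handed in at about 9 s of the 35 s, with no verdict returned.

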